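# Digitise the landmarks of a beetle cast

## Robot

A 6-joint arm with a two-finger parallel gripper is mounted at the origin on the work surface. World frame = base frame: x ahead of the robot, y to its left, z up, the work surface at z = 0. Lengths are in mm, angles in rad, forces in N, time in s.
With the tool pointing down it reaches from about 350 to 975 mm from the base axis. Payload 7.1 kg.
Tool frame: the origin (TCP) lies midway between the tips of the shut fingers; the grasp point (between the pads) lies 19 mm behind it; z points along the fingers, y is the line along which they close (so a half turn about z gives the same grasp; the last joint's range is limited). The gripper opens to 88 mm and grips with 3 to 60 N. Pads are 20 mm wide; open, the fingers measure 115 mm over their backs; the gripper's body (75 mm by 178 mm) begins 61 mm behind the grasp point.
Start: joints at [-1.231, 0.423, 1.63, -0, 1.089, -0.019], TCP at [219.486, -585.176, 222.675] pointing down, gripper open.
Joint ranges: [-3, 3], [-0.9, 2.11], [0.09, 2.58], [-1.31, 4.45], [0.11, 2.69], [-2.54, 2.54]. Speed limits (rad/s): [2.39, 2.39, 3.01, 3.14, 3.14, 3.14].

## Interface

Orientations are given as a rotation vector (axis times angle).
In Python, from workcell import get_obs, get_image, camera_params, close_job gives the robot as it stands.
- The arm moves only by the shell command python3 -m creep 'ROWS' [OPENING]. ROWS is a JSON object of lists of equal length, an entry for each row: "delta_pos": the shift along the tool's x, y, z in m, a list of three; "twist": the turn, a rotation vector about the tool's x, y, z in degrees, a list of three. A call has 1 to 20 rows; each row shifts and turns the commanded pose from where the row before left it, along the tool's axes as they then stand; what a row does not reach is not made up. A row lasts 1/12 s, in which the tool goes at most 41.7 mm and 7.16 degrees, less where a joint would pass 70% of its speed; a pose out of reach is approached as far as the arm can. A call with a gripper value outside its range is refused whole. OPENING is the opening, from 0 (shut) to 1 (fully open), set as the call begins (- or left out, the last holds). The fingers move at their own pace and stop on an object; the grip force is fixed at half the most. Time passes only in rows, so rows that do not move let the fingers close. It gives the time, the measured TCP pose, the force, the opening and the grip force at its end, in the units of the state.
- get_obs(): the state, without advancing time (a new reading comes with each control period).
- get_image(name): name is "scene" or "top" or "wrist"; returns (picture, depth): 400x640x3 uint8, red, green, blue; 400x640 float32, mm along the optical axis (not along the pixel's ray), 0 where there is no reading.
- camera_params(name): a dict with "camera_matrix" (3x3 intrinsics, pixels), "k1" (the pictures are not rectified: a ray, as slopes to the right and down, at radius r is drawn at 1 + k1 r^2 times it, then the intrinsics apply), "extrinsics" (4x4, takes a point from camera to world coordinates). Camera axes: x right, y down, z forward; pixel columns grow to the right and rows downward; lengths in mm; the calibration is good to about 2 mm. A picture is of the moment at which its call begins: read the wrist's pose just before it. camera_params takes no time and is no camera call; for the wrist camera it gives the pose at the moment of the call.
- close_job(): hands the job in; it is judged then, once.
The state is a dict: "t": time; "qpos": joint angles; "qvel": joint speeds; "joint_torque": joint torques, N m; "ee_pos": TCP position; "orientation": TCP orientation; "ft_force": force on the tool from outside, world axes, zero at the start; "moment": the same for the moment, N m; "width": finger opening in mm; "grasp_force": force on a finger pad.
Only numpy, scipy, OpenCV 4.12 (cv2) and the standard library are available. Lean on these libraries where they do the work, as an engineer would, in place of code of your own. Each camera call takes 0.05 s, during which the arm holds its last target. There are 200 camera calls.

## Task

Take the touch stylus from its sloping cradle and press its spring tip, squarely to the surface, about half-way in (never hard) on three points in this order, staying a moment on each: the pad on top of the zero pillar, the stud on the beetle's neck shield, the stud on its wing-cases. Then lay the stylus back in its cradle as it was and let go; do not shift the beetle or the pillar, bump the microscope, or disturb the other things on the bench.

Things in the scene. Friction and masses are not known exactly. Their poses are not given: they have to be found in the camera images.
- stylus: wireless touch stylus, a straight round pen 170 mm long, 0.11 kg; from the tip: steel stem 12 mm dia. (14 to 70 mm), aluminium barrel 24 mm dia. (to 104), collar 34 mm dia. (100 to 106), black grip 24 mm dia. (106 to 170; best gripped 135 mm from the tip, pen along the fingers). Origin at the relaxed tip, +z up the axis to the grip end. It starts lying in its cradle
- tip (a point): the very end of the stylus's spring tip (a steel ball end of 8 mm dia.); moves with the plunger
- plunger (a joint): how far the stylus's spring tip is pushed in, m: 0 relaxed, 0.008 fully in; 0.7 N starts it, then 0.35 N per mm. A touch is registered from 2 mm
- cradle: stylus cradle, fixed to the bench: dark steel foot 130 x 80 x 12 mm, origin under its centre, with a sloping two-part aluminium vee on a post. It stands on the left or the right of the microscope
- vee: sloping open vee of the cradle; origin and z axis are those of the stylus at rest in it: 50 mm along the cradle's +x, 30 mm up, z leaning 35 deg toward the cradle's -x. Its own +x is the open side (lift out and lay in that way). Blocks at 40-55 mm (stem) and 78-100 mm (barrel) along z, 21 mm to each side; the collar rests on the end of the upper block
- pillar: steel zero pillar, loose, 0.6 kg: foot 68 mm dia. x 14 mm, post 24 mm dia., flat 20 mm pad on top, 70 mm high in all; origin under its centre, z up. It stands across the microscope from the cradle, on its other side
- pillar_face (a point): centre of the pad on top of the pillar; touch along its vertical
- microscope: stereo microscope, fixed: foot (stage) 250 x 220 x 50 mm, from 130 mm before to 120 mm behind the origin, front toward -x; above the origin hangs the optical head, 90 mm dia., its underside (60 mm wide there) 220 mm above the bench and its top, 110 mm wide, at 390 mm; column 28 mm dia. 98 mm behind the origin, eyepieces lean back over it up to 0.48 m
- beetle: large dark beetle cast on a wooden plinth 100 x 160 x 12 mm, loose on the stage, 0.7 kg, 66 mm high with its horn; origin under the plinth's centre, its length along y, horned head to +y, wing-cases to -y, z up
- neck_stud: steel stud on the beetle's neck shield (the part next to the head): 14 mm high with a flat round face 18 mm dia.; z is the outward normal of the face, 34 deg from vertical, facing -x and a little to the head
- neck_face (a point): centre of the face of the neck stud
- wing_stud: steel stud on the beetle's wing-cases (the rear part): 16 mm high with a flat round face 18 mm dia.; z is the outward normal of the face, 34 deg from vertical, facing -x and a little to the tail
- wing_face (a point): centre of the face of the wing-case stud
- jar: bystander: glass jar with green lid, 70 mm dia., 95 mm high; origin under its centre
- dishes: bystander: two stacked clear dishes, 94 mm dia., 30 mm high; origin under their centre
- bottle: bystander: amber bottle, 60 mm dia., 150 mm high; origin under its centre
- pot: bystander: steel pen pot, 76 mm dia., 95 mm high, 150 mm with its pens; origin under its centre
- rack: bystander: yellow rack of capped tubes, 244 x 85 mm, 106 mm high; origin under its centre, length along its x
- carton: bystander: specimen carton, 154 x 94 mm, 60 mm high; origin under its centre, length along its x
- forceps: bystander: steel forceps lying flat, 120 mm long, 8 mm thick; origin at mid length
There are look-alikes about, which are no part of the job. Leave any orange, pink or purple look-alike of the pillar alone.

How it is judged (in metres and radians):
On the way, in this order (a step that is already met when the one before it is completed fails the run):
1. stylus tip pressed in at least 2 mm on the zero pillar's pad, stylus within 0.25 rad of upright, for 0.3 s (value of joint plunger above 0.002 m and contact force between stylus and pillar above 0.3 N and distance between tip and pillar_face below 0.011 m and angle between the z axis of stylus and the z axis of pillar, either way round below 0.25 rad), for 0.3 s.
2. then the same on the neck stud, within 0.25 rad of its face's normal (value of joint plunger above 0.002 m and contact force between stylus and neck_stud above 0.3 N and distance between tip and neck_face below 0.011 m and angle between the z axis of stylus and the z axis of neck_stud, either way round below 0.25 rad), for 0.3 s.
3. then the same on the wing-case stud, within 0.25 rad of its face's normal (value of joint plunger above 0.002 m and contact force between stylus and wing_stud above 0.3 N and distance between tip and wing_face below 0.011 m and angle between the z axis of stylus and the z axis of wing_stud, either way round below 0.25 rad), for 0.3 s.
At the end, for the whole second after the job is handed in: The stylus lies still in its cradle's vee, within 8 mm and 0.08 rad of its rest pose; the beetle is within 12 mm and the pillar within 15 mm of where they stood (distance between stylus and vee below 0.008 m and angle between the z axis of stylus and the z axis of vee, either way round below 0.08 rad and linear speed of stylus below 0.02 m/s and distance of beetle from where it was at the start of the episode below 0.012 m and distance of pillar from where it was at the start of the episode below 0.015 m); the robot touches nothing.
It fails at once if the stylus or gripper presses on the beetle or pillar with more than 15 N (contact force between any of stylus, the fingers, the arm and beetle above 15 N or contact force between any of stylus, the fingers, the arm and pillar above 15 N).
It fails at once if the beetle is shifted by more than 12 mm or the pillar by more than 15 mm (distance of beetle from where it was at the start of the episode above 0.012 m or distance of pillar from where it was at the start of the episode above 0.015 m).
It fails at once if the arm, gripper or stylus bumps the microscope with more than 5 N (contact force between any of the arm, the fingers, stylus and microscope above 5 N).
It fails at once if another thing on the bench is shifted by more than 25 mm or knocked over (distance of any of jar, dishes, bottle, pot, rack, carton, forceps from where it was at the start of the episode above 0.025 m or angle between any of jar, dishes, bottle, pot, rack, carton's own z axis and vertical above 0.5 rad).
It also fails if it takes over 72 s, if anything falls off the work surface, if the arm or the gripper's body presses on something with over 40 N, if the wrist force passes 120 N, or if a joint passes its speed limit or range.

## Working session

There is one attempt and no reset: what is moved stays moved. The work goes in short steps, Python scripts to look and compute and a shell command to move; the robot and the scene stay as the last step left them, time stands still between calls to the robot, and variables do not carry over. Pictures are saved under pics/ and viewed, at most 10 in all, crops included, and the job is handed in when it is done.

```bash
ls; mkdir -p pics; cat > h.py <<'E'
import numpy as np, cv2, json
from scipy.spatial.transform import Rotation as R
from workcell import get_obs, get_image, camera_params, close_job
def cloud(name):
    c=camera_params(name); im,d=get_image(name)
    K=np.array(c["camera_matrix"]);k1=c["k1"];E=np.array(c["extrinsics"])
    v,u=np.mgrid[0:400,0:640].astype(np.float64)
    x=(u-K[0,2])/K[0,0];y=(v-K[1,2])/K[1,1]
    rd=np.hypot(x,y);r=rd.copy()
    for _ in range(20): r=rd/(1+k1*r*r)
    s=np.where(rd>0,r/np.maximum(rd,1e-9),1)
    P=np.stack([x*s*d,y*s*d,d],-1)@E[:3,:3].T+E[:3,3]
    P[d==0]=np.nan
    return im,d,P,E
def save(n,im): cv2.imwrite("pics/"+n,cv2.cvtColor(im,cv2.COLOR_RGB2BGR))
E
python3 - <<'E'
from h import *
for n in("scene","top"):
    im,d,P,E=cloud(n); save(n+".png",im); np.savez(n,im=im,P=P,d=d)
    print(n,E.round(2).tolist(),(d==0).mean())
print(get_obs())
E
```

```text
pics
scene [[0.76, 0.54, -0.36, 1005.85], [0.65, -0.62, 0.43, -514.85], [0.01, -0.56, -0.83, 1095.41], [0.0, 0.0, 0.0, 1.0]] 0.00387890625
top [[0.02, -0.99, 0.16, 403.67], [-1.0, -0.02, -0.0, 4.82], [0.01, -0.16, -0.99, 1132.92], [0.0, 0.0, 0.0, 1.0]] 0.0040625
{'t': 0.1, 'qpos': array([-1.23102192e+00,  4.23731233e-01,  1.63061990e+00, -8.04828271e-06,
        1.08860186e+00, -1.89898975e-02]), 'qvel': array([ 0.00014258, -0.00080155, -0.00231638,  0.00026888,  0.0004433 ,
       -0.00066509]), 'joint_torque': array([-2.50178391e-04, -5.45614779e+01, -2.74325341e+01,  6.44705608e-02,
        1.88158936e-02, -4.91836886e-05]), 'ee_pos': array([ 219.30702022, -584.71761776,  221.99766863]), 'orientation': array([-3.08986175e+00, -5.60294598e-01,  3.52164691e-04]), 'ft_force': array([0.09709059, 0.18700254, 0.00063908]), 'moment': array([ 0.00056969,  0.02178311, -0.01835326]), 'grasp_force': 0.0, 'width': 87.7565857888981}
```

View pics/scene.png

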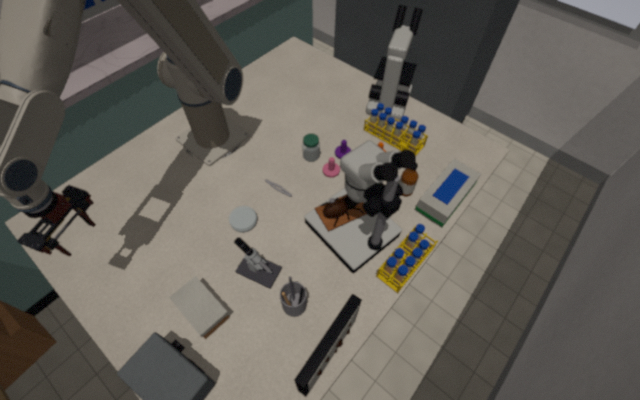

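View pics/top.png

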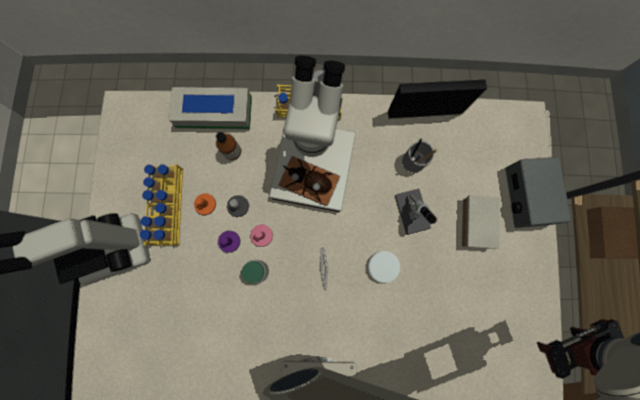

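The scene view shows the cradle with the stylus at (255,262) and the beetle on the stage at (340,210); the microscope hides the pillar. In the top view the cradle is at (413,212) and the beetle at (310,180). There are four pillar-like things: grey (237,205), orange (204,204), purple (228,241) and pink (261,236). Only the grey one is steel-coloured and not an excluded look-alike, so I'll confirm it in an enlarged crop.

```bash
python3 - <<'E'
from h import *
z=np.load("top.npz");im=z["im"];P=z["P"]
a=cv2.resize(im[160:260,180:280],(400,400),interpolation=3)
b=cv2.resize(im[180:240,385:445],(400,400),interpolation=3)
save("crop1.png",np.hstack([a,b]))
def pr(u,v):print((u,v),P[v,u].round(0))
for p in[(237,198),(237,205),(238,210),(404,196),(427,213),(434,220),(400,230),(428,232),(280,205),(343,208)]:pr(*p)
# pillar pad
sub=P[190:218,224:252].reshape(-1,3);c=im[190:218,224:252].reshape(-1,3)
m=(sub[:,2]>60)&(sub[:,2]<80);print("pad",m.sum(),sub[m].mean(0),np.ptp(sub[m],axis=0))
m=(sub[:,2]>8)&(sub[:,2]<20);print("foot",m.sum(),(sub[m].min(0)+sub[m].max(0))/2)
# cradle foot
S=P[180:245,385:450].reshape(-1,3);C=im[180:245,385:450].reshape(-1,3)
m=(abs(S[:,2]-12)<5)&(C.max(1)<110);q=S[m][:,:2].astype(np.float32);print("cradle foot",m.sum(),cv2.minAreaRect(q))
m=(S[:,2]>40);print(m.sum());o=np.argsort(S[:,2]);
for lo in range(20,160,15):
    k=(S[:,2]>lo)&(S[:,2]<lo+15); print(lo,k.sum(),np.nanmean(S[k],0).round(0) if k.any() else "")
# plinth
S=P[140:215,265:360].reshape(-1,3)
m=abs(S[:,2]-62)<5;C=im[140:215,265:360].reshape(-1,3).astype(int)
m&=(C[:,0]-C[:,2]>30);print("plinth",m.sum(),cv2.minAreaRect(S[m][:,:2].astype(np.float32)))
E
```

```text
(237, 198) [589. 264.  13.]
(237, 205) [561. 252.  59.]
(238, 210) [552. 258.  14.]
(404, 196) [ 608. -254.   12.]
(427, 213) [ 537. -282.  157.]
(434, 220) [ 516. -297.  170.]
(400, 230) [ 503. -243.   -3.]
(428, 232) [ 499. -330.   -0.]
(280, 205) [573. 131.  -1.]
(343, 208) [568. -65.   1.]
pad 51 [566.14377228 260.38537444  68.81148719] [21.32671927 19.60685843 12.86375246]
foot 302 [565.81695273 261.10362114  13.79687417]
cradle foot 737 ((561.0146484375, -279.05084228515625), (129.13534545898438, 79.94470977783203), 16.21464729309082)
405
20 12 [ 552. -270.   27.]
35 21 [ 566. -268.   43.]
50 40 [ 572. -269.   56.]
65 45 [ 572. -271.   72.]
80 20 [ 555. -271.   88.]
95 56 [ 556. -274.  101.]
110 52 [ 555. -277.  119.]
125 44 [ 553. -279.  131.]
140 33 [ 540. -282.  147.]
155 69 [ 523. -289.  164.]
plinth 759 ((640.1240844726562, 40.33354949951172), (156.70758056640625, 98.66647338867188), 68.40078735351562)
```

View pics/crop1.png

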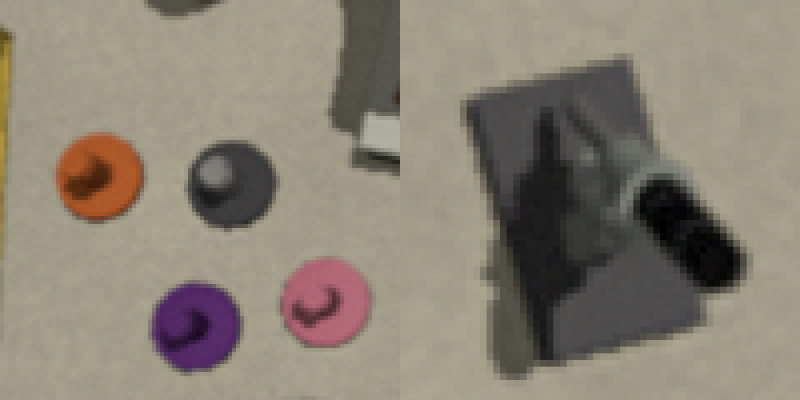

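Crop confirms it: left half, steel-grey pillar at crop (220,180), i.e. top-view (235,205), with bright pad; orange, purple and pink ones are excluded. Right half: the pen's black grip end at crop (720,260), leaning to the lower right, so cradle +x is up-left.

```bash
cat >> h.py <<'E'
def pose():
    o=get_obs(); return np.array(o["ee_pos"]),R.from_rotvec(o["orientation"])
def frame(z,yhint):
    z=np.array(z,float);z/=np.linalg.norm(z);y=np.array(yhint,float);y-=z*(y@z);y/=np.linalg.norm(y)
    return R.from_matrix(np.stack([np.cross(y,z),y,z],1))
def go(p,r,p0=None,r0=None):
    "equal rows from current pose to (p,r)"
    if p0 is None:p0,r0=pose()
    w=(r0.inv()*r).as_rotvec(degrees=True); d=r0.inv().apply(np.array(p)-p0)
    n=int(np.ceil(max(np.linalg.norm(w)/6.8,np.linalg.norm(d)/38,1)))
    while 1:
        q=R.from_rotvec(w/n,degrees=True)
        A=sum((q**k).as_matrix() for k in range(n)); dd=np.linalg.solve(A,d)
        if np.linalg.norm(dd)<40: break
        n+=1
    print("n",n,"dpos",dd.round(4)/1000,"twist",(w/n).round(2))
    return p0,r0
E
python3 - <<'E'
from h import *
p,r=pose();print(p,r.as_matrix().round(3).tolist())
E=np.array(camera_params("wrist")["extrinsics"]);print("cam in tool",(r.inv().as_matrix()@E[:3,:3]).round(2).tolist(),r.inv().apply(E[:3,3]-p).round(1), camera_params("wrist")["camera_matrix"])
a=np.radians(16.2);ex=np.array([np.cos(a),np.sin(a),0]);ey=np.array([-ex[1],ex[0],0])
b=np.radians(68.4);bx=np.array([np.sin(b),-np.cos(b),0]);by=np.array([np.cos(b),np.sin(b),0])
th=np.radians(34);z=np.sin(th)*bx-np.cos(th)*np.array([0,0,1])
for s in(1,-1):
    rr=frame(z,s*by); print(s,(r.inv()*rr).magnitude()); c=np.array([640,40,90])-z*170; go(c,rr); print(c)
E
```

```text
[ 219.30702022 -584.71761776  221.99766863] [[0.936, 0.351, -0.0], [0.351, -0.936, 0.001], [0.0, -0.001, -1.0]]
cam in tool [[-0.0, -0.97, -0.25], [1.0, -0.0, -0.0], [0.0, -0.25, 0.97]] [  68.9   -0.2 -162.1] [[292.58855668   0.         320.66393266]
 [  0.         292.58855668 196.70391035]
 [  0.           0.           1.        ]]
1 2.4398064326533655
n 24 dpos [ 0.0357008  0.0154177 -0.0086496] twist [-1.69 -0.66 -5.53]
[551.61284984  74.99494837 230.93638733]
-1 0.9369798050366014
n 20 dpos [ 0.0173314 -0.033482   0.003266 ] twist [-0.63  1.62  2.04]
[551.61284984  74.99494837 230.93638733]
```

```bash
cat >> h.py <<'E'
def sim(p,r,d,w,n):
    q=R.from_rotvec(w,degrees=True);out=[]
    for _ in range(n): p=p+r.apply(np.array(d)*1000); r=r*q; out.append(p.round(0).tolist())
    return out,p,r
a=np.radians(16.2);ex=np.array([np.cos(a),np.sin(a),0]);ey=np.array([-ex[1],ex[0],0]);up=np.array([0,0,1.])
b=np.radians(68.4);bx=np.array([np.sin(b),-np.cos(b),0]);by=np.array([np.cos(b),np.sin(b),0])
E
python3 - <<'E'
from h import *
p,r=pose(); p=p+[0,0,80]
th=np.radians(34);z=np.sin(th)*bx-np.cos(th)*up
rr=frame(z,by);c=np.array([640,40,90])-z*170
print(p,c);go(c,rr,p,r)
print(sim(p,r,[.0351,.0155,-.0057],[-1.69,-.66,-5.53],24))
E
```

```text
[ 219.30702022 -584.71761776  301.99766863] [551.61284984  74.99494837 230.93638733]
n 24 dpos [ 0.0365976  0.0144372 -0.005474 ] twist [-1.69 -0.66 -5.53]
([[258.0, -587.0, 308.0], [296.0, -585.0, 313.0], [334.0, -580.0, 319.0], [371.0, -570.0, 324.0], [407.0, -557.0, 329.0], [442.0, -541.0, 334.0], [475.0, -521.0, 337.0], [506.0, -497.0, 341.0], [535.0, -471.0, 343.0], [560.0, -442.0, 345.0], [583.0, -411.0, 345.0], [603.0, -378.0, 345.0], [620.0, -343.0, 343.0], [633.0, -306.0, 340.0], [642.0, -269.0, 336.0], [648.0, -231.0, 331.0], [650.0, -192.0, 325.0], [649.0, -154.0, 318.0], [643.0, -117.0, 309.0], [635.0, -81.0, 299.0], [623.0, -45.0, 288.0], [607.0, -12.0, 276.0], [588.0, 19.0, 263.0], [567.0, 48.0, 249.0]], array([566.76071686,  48.47481633, 248.78529543]), Rotation.from_matrix(array([[-0.77050785,  0.3702498 ,  0.51887642],
                            [ 0.30650567,  0.92893169, -0.20770215],
                            [-0.55890243, -0.00099757, -0.82923282]])))
```

```bash
python3 -m creep '{"delta_pos":[[0,0,-0.005],[0,0,-0.005],[0,0,-0.005],[0,0,-0.005],[0,0,-0.005],[0,0,-0.005],[0,0,-0.005],[0,0,-0.005],[0,0,-0.005],[0,0,-0.005],[0,0,-0.005],[0,0,-0.005],[0,0,-0.005],[0,0,-0.005],[0,0,-0.005],[0,0,-0.005],[0,0,-0.005],[0,0,-0.005],[0,0,-0.005],[0,0,-0.005]],"twist":[[-2.03,-0.79,-6.64],[-2.03,-0.79,-6.64],[-2.03,-0.79,-6.64],[-2.03,-0.79,-6.64],[-2.03,-0.79,-6.64],[-2.03,-0.79,-6.64],[-2.03,-0.79,-6.64],[-2.03,-0.79,-6.64],[-2.03,-0.79,-6.64],[-2.03,-0.79,-6.64],[-2.03,-0.79,-6.64],[-2.03,-0.79,-6.64],[-2.03,-0.79,-6.64],[-2.03,-0.79,-6.64],[-2.03,-0.79,-6.64],[-2.03,-0.79,-6.64],[-2.03,-0.79,-6.64],[-2.03,-0.79,-6.64],[-2.03,-0.79,-6.64],[-2.03,-0.79,-6.64]]}' 1
python3 - <<'E'
from h import *
p,r=pose();print(p,get_obs()["qpos"].round(2))
th=np.radians(34);z=np.sin(th)*bx-np.cos(th)*up
rr=frame(z,by);print((r.inv()*rr).as_rotvec(degrees=True));c=np.array([640,40,90])-z*170
go(c,r)
E
```

```text
t: 1.77
ee_pos: [271.9, -552.4, 358.4]
orientation: [0.678, 2.605, -0.174]
ft_force: [0.5, 0.4, -0.3]
width: 87.7
grasp_force: 0.0
[ 271.87972465 -552.42543907  358.37070066] [-1.29  0.13  1.78  0.39  0.92 -2.54]
[-4.41491148 -7.53254985 -6.36942649]
n 19 dpos [0.0058063 0.0360703 0.0041741] twist [0. 0. 0.]
```

```bash
python3 -m creep '{"delta_pos":[[0.006,0.036,0.004],[0.006,0.036,0.004],[0.006,0.036,0.004],[0.006,0.036,0.004],[0.006,0.036,0.004],[0.006,0.036,0.004],[0.006,0.036,0.004],[0.006,0.036,0.004],[0.006,0.036,0.004],[0.006,0.036,0.004],[0.006,0.036,0.004],[0.006,0.036,0.004],[0.006,0.036,0.004],[0.006,0.036,0.004],[0.006,0.036,0.004],[0.006,0.036,0.004]],"twist":[[0,0,0],[0,0,0],[0,0,0],[0,0,0],[0,0,0],[0,0,0],[0,0,0],[0,0,0],[0,0,0],[0,0,0],[0,0,0],[0,0,0],[0,0,0],[0,0,0],[0,0,0],[0,0,0]]}'
python3 - <<'E'
from h import *
p,r=pose();print(p,get_obs()["qpos"].round(2))
th=np.radians(34);z=np.sin(th)*bx-np.cos(th)*up
rr=frame(z,by);c=np.array([640,40,90])-z*170
go(c,rr)
E
```

```text
t: 3.1
ee_pos: [505.0, -21.5, 252.1]
orientation: [0.68, 2.602, -0.174]
ft_force: [0.4, -1.4, 0.3]
width: 87.8
grasp_force: 0.0
[505.01608043 -21.4542965  252.13244154] [ 0.1   0.07  2.12 -0.47  0.62 -0.62]
n 3 dpos [0.0039045 0.0357494 0.0057172] twist [-1.47 -2.47 -2.16]
```

```bash
python3 -m creep '{"delta_pos":[[0.004,0.036,0.006],[0.004,0.036,0.006],[0.004,0.036,0.006],[0,0,0],[0,0,0]],"twist":[[-1.5,-2.5,-2.2],[-1.5,-2.5,-2.2],[-1.5,-2.5,-2.2],[0,0,0],[0,0,0]]}'
python3 - <<'E'
from h import *
print(get_obs()["qpos"].round(2))
im,d,P,E=cloud("wrist");save("w1.png",im);np.savez("w1",im=im,P=P,d=d,E=E)
E
```

```text
t: 3.52
ee_pos: [551.2, 75.0, 229.1]
orientation: [0.471, 2.512, -0.146]
ft_force: [-0.0, -1.0, 0.4]
width: 87.8
grasp_force: 0.0
[ 0.31  0.18  2.11 -0.82  0.51 -0.23]
```

View pics/w1.png

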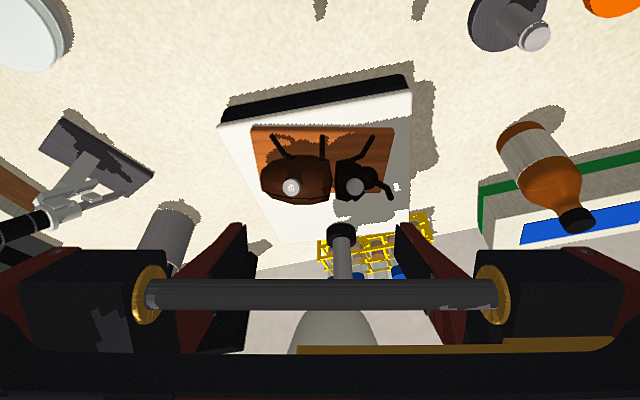

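Wing stud at (291,187), neck stud at (354,187), horned head to the right (+by), pillar pad at (537,37); the pen's grip at (25,222). The beetle's orientation is as assumed.

```bash
cat >> h.py <<'E'
def face(im,P,u,v,w=14,thr=110,tol=4):
    S=P[v-w:v+w+1,u-w:u+w+1].reshape(-1,3);C=im[v-w:v+w+1,u-w:u+w+1].astype(int)
    m=((C.min(2)>thr)&(np.ptp(C,axis=2)<25)).astype(np.uint8)
    n,l,s,c=cv2.connectedComponentsWithStats(m); k=l[w,w] if l[w,w] else 1+s[1:,4].argmax()
    q=S[(l==k).ravel()];q=q[~np.isnan(q[:,0])]
    for _ in range(6):
        c0=q.mean(0);nn=np.linalg.svd(q-c0)[2][2];nn*=np.sign(nn[2]);e=(q-c0)@nn
        q=q[abs(e)<max(tol,0) if _==0 else abs(e)<max(2*e.std(),.3)]
    return len(q),c0,nn,np.ptp(q,axis=0),e.std()
E
python3 - <<'E'
from h import *
z=np.load("w1.npz");im=z["im"];P=z["P"]
for nm,u,v in(("wing",291,187),("neck",354,187),("pad",537,37)):
    for thr in (90,120,150):
        n,c,nn,pt,s=face(im,P,u,v,thr=thr)
        print(nm,n,c.round(1),nn.round(3),"tilt",np.degrees(np.arccos(nn[2])).round(1),"bx,by",(nn@bx).round(2),(nn@by).round(2),pt.round(0),s.round(2))
S=P[100:215,215:420].reshape(-1,3);C=im[100:215,215:420].reshape(-1,3).astype(int)
m=(abs(S[:,2]-62)<2.5)&(C[:,0]-C[:,2]>25)
print("plinth",m.sum(),cv2.minAreaRect(S[m][:,:2].astype(np.float32)))
m=(abs(S[:,2]-50)<2)&(C.min(1)>150)
print("stage",m.sum(),cv2.minAreaRect(S[m][:,:2].astype(np.float32)))
# optical head from top view
z=np.load("top.npz");P=z["P"].reshape(-1,3)
for lo in(230,280,330,380):
  m=(P[:,2]>lo)&(P[:,2]<lo+30)&(abs(P[:,1])<250)&(P[:,0]>500);q=P[m];print(lo,m.sum(),q.min(0).round(0) if m.any() else"",q.max(0).round(0) if m.any() else"")
E
```

```text
wing 192 [607.7  19.4 117.3] [-0.549  0.013  0.836] tilt 33.3 bx,by -0.51 -0.19 [15. 18. 10.] 0.53
wing 188 [607.8  19.4 117.3] [-0.55   0.009  0.835] tilt 33.4 bx,by -0.51 -0.19 [15. 18. 10.] 0.52
wing 184 [607.9  19.3 117.4] [-0.549  0.007  0.836] tilt 33.3 bx,by -0.51 -0.2 [15. 17. 10.] 0.53
neck 166 [634.9  81.1 113.8] [-0.404  0.394  0.826] tilt 34.3 bx,by -0.52 0.22 [15. 15. 11.] 0.5
neck 20 [726.5  70.8  49.7] [0.058 0.02  0.998] tilt 3.5 bx,by 0.05 0.04 [14. 19.  1.] 0.41Traceback (most recent call last):
  File "<stdin>", line 5, in <module>
  File "h.py", line 42, in face
    n,l,s,c=cv2.connectedComponentsWithStats(m); k=l[w,w] if l[w,w] else 1+s[1:,4].argmax()
                                                                           ~~~~~~~~~~~~~~^^
ValueError: attempt to get argmax of an empty sequence
```

```bash
python3 - <<'E'
from h import *
z=np.load("w1.npz");im=z["im"];P=z["P"]
n,c,nn,pt,s=face(im,P,537,37,thr=110);print("pad",n,c.round(1),nn.round(3),pt.round(0))
m=(abs(P[...,2]-62)<2.5)&(im[...,0].astype(int)-im[...,2]>25);m[:100]=0;m[215:]=0
print("plinth",m.sum(),cv2.minAreaRect(P[m][:,:2].astype(np.float32)))
z=np.load("top.npz");P=z["P"].reshape(-1,3)
for lo in(230,280,330,380):
  m=(P[:,2]>lo)&(P[:,2]<lo+30)&(abs(P[:,1])<250)&(P[:,0]>500);q=P[m];print(lo,m.sum(),q.min(0).round(0) if m.any() else"",q.max(0).round(0) if m.any() else"")
p,r=pose()
al=np.radians(35);vz=-np.sin(al)*ex+np.cos(al)*up;vx=np.cos(al)*ex+np.sin(al)*up
tip=np.array([561,-279,0])+50*ex+30*up
print("tcp grasp",tip+116*vz,"end",tip+170*vz)
# roll: tool y = ey rotated about axis so J6 is mid
for ro in(0,45):
  y=R.from_rotvec(vz*np.radians(ro)).apply(ey)
  rr=frame(-vz,y);print(ro,rr.as_matrix().round(2).tolist());go(tip+116*vz+150*vz,rr)
E
```

```text
pad 403 [563.9 262.   70. ] [0.022 0.001 1.   ] [20. 19.  2.]
plinth 4053 ((622.57958984375, -48.943206787109375), (783.5993041992188, 136.6060791015625), 70.74040222167969)
230 1 [676.  -8. 259.] [676.  -8. 259.]
280 131 [653. -40. 281.] [791.  70. 310.]
330 171 [654. -21. 330.] [792.  87. 360.]
380 2133 [653. -33. 380.] [810.  87. 410.]
tcp grasp [ 545.12167199 -283.61308073  125.02163714] end [ 515.37837317 -292.25430784  169.25584753]
0 [[-0.79, -0.28, 0.55], [-0.23, 0.96, 0.16], [-0.57, -0.0, -0.82]]
n 11 dpos [ 0.0036164 -0.035825  -0.0045025] twist [-1.94 -0.09 -2.82]
45 [[-0.36, -0.75, 0.55], [-0.84, 0.52, 0.16], [-0.41, -0.41, -0.82]]
n 12 dpos [ 0.0155588 -0.0314503 -0.004236 ] twist [-1.71 -0.81 -6.28]
```

```bash
cat >> h.py <<'E'
al=np.radians(35)
def vee(c=(561,-279),a=16.2,ro=-20):
    a=np.radians(a);ex=np.array([np.cos(a),np.sin(a),0]);ey=np.array([-ex[1],ex[0],0])
    vz=-np.sin(al)*ex+np.cos(al)*up;vx=np.cos(al)*ex+np.sin(al)*up
    tip=np.array([*c,0])+50*ex+30*up
    return tip,vz,vx,frame(-vz,R.from_rotvec(vz*np.radians(ro)).apply(ey))
E
python3 - <<'E'
from h import *
tip,vz,vx,rr=vee();print(rr.as_matrix().round(2).tolist())
p,r=go(tip+vz*256,rr)
E
```

```text
[[-0.83, 0.01, 0.55], [0.11, 0.98, 0.16], [-0.54, 0.2, -0.82]]
n 11 dpos [-0.0019894 -0.0353907 -0.0035594] twist [-1.91  0.24 -1.02]
```

```bash
python3 -m creep '{"delta_pos":[[-0.002,-0.0354,-0.0036],[-0.002,-0.0354,-0.0036],[-0.002,-0.0354,-0.0036],[-0.002,-0.0354,-0.0036],[-0.002,-0.0354,-0.0036],[-0.002,-0.0354,-0.0036],[-0.002,-0.0354,-0.0036],[-0.002,-0.0354,-0.0036],[-0.002,-0.0354,-0.0036],[-0.002,-0.0354,-0.0036],[-0.002,-0.0354,-0.0036],[0,0,0],[0,0,0]],"twist":[[-1.9,0.24,-1],[-1.9,0.24,-1],[-1.9,0.24,-1],[-1.9,0.24,-1],[-1.9,0.24,-1],[-1.9,0.24,-1],[-1.9,0.24,-1],[-1.9,0.24,-1],[-1.9,0.24,-1],[-1.9,0.24,-1],[-1.9,0.24,-1],[0,0,0],[0,0,0]]}'
python3 - <<'E'
from h import *
print(get_obs()["qpos"].round(2))
im,d,P,E=cloud("wrist");save("w2.png",im);np.savez("w2",im=im,P=P,d=d,E=E)
tip,vz,vx,rr=vee()
p,r=go(tip+vz*116,rr)
# cradle foot refine
C=im.astype(int);m=(abs(P[...,2]-12)<2.5)&(abs(P[...,0]-561)<90)&(abs(P[...,1]+279)<80);
q=P[m];print(m.sum(),cv2.minAreaRect(q[:,:2].astype(np.float32)),q[:,2].mean())
Q=P-tip;s=Q@vz;rad=np.linalg.norm(Q-s[...,None]*vz,axis=-1)
vy=np.cross(vz,vx)
for lo in(16,28,60,108,120,135,150):
    m=(s>lo)&(s<lo+12)&(rad<25);q=Q[m]
    print(lo,m.sum(),"vx",np.nanmax(q@vx).round(1) if m.any() else"","vy range",np.percentile(q@vy,[2,98]).round(1) if m.any() else"")
E
```

```text
t: 4.65
ee_pos: [482.3, -136.3, 236.6]
orientation: [0.284, 2.592, 0.071]
ft_force: [0.5, -0.5, 0.6]
width: 87.6
grasp_force: 0.0
[-0.43  0.05  2.22  0.53  0.43 -2.22]
n 6 dpos [-0.0035004 -0.0258911  0.0196741] twist [-1.64 -0.27 -0.99]
3582 ((559.6041870117188, -280.0651550292969), (129.36175537109375, 81.1431884765625), 15.74255657196045) 11.771472066275026
16 34 vx 4.3 vy range [-0.6  4.5]
28 19 vx 4.3 vy range [-0.5  6.5]
60 33 vx 8.9 vy range [-2.1 12.2]
108 160 vx 10.8 vy range [ 0.3 11.4]
120 201 vx 11.0 vy range [ 0.7 11.7]
135 222 vx 11.0 vy range [ 0.8 11.3]
150 265 vx 11.2 vy range [-0.3 11.4]
```

View pics/w2.png

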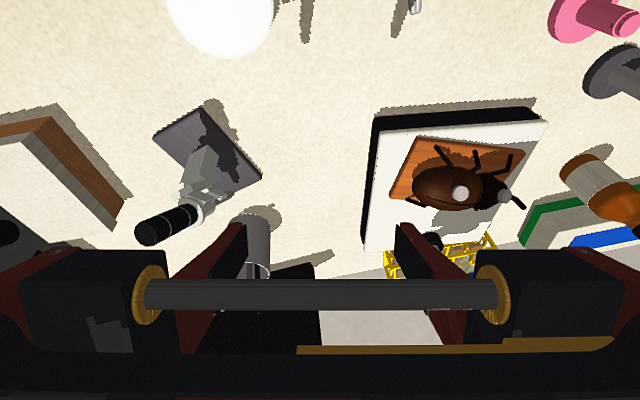

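The pen lies in the cradle with its grip end at (150,230) and barrel/vee at (205,190), matching my estimate to about 1 mm. I'll use another roll about the pen to keep joint 6 off its limit.

```bash
python3 - <<'E'
from h import *
tip,vz,vx,rr=vee((560,-279.6),16.0,-80)
p,r=go(tip+vz*236,rr)
go(p,rr)
print(r.inv().apply(tip+vz*236-p), rr.inv().apply(tip+vz*236-p))
E
```

```text
n 9 dpos [-0.0105456 -0.0163497 -0.0004435] twist [-1.07  0.39  6.01]
n 9 dpos [0. 0. 0.] twist [-1.07  0.39  6.01]
[ -25.71418648 -166.32755836    9.55798746] [-149.39294853  -75.91471586  -18.33395828]
```

```bash
python3 -m creep '{"delta_pos":[[0,0,-0.001],[0,0,-0.001],[0,0,-0.001],[0,0,-0.001],[0,0,-0.001],[0,0,-0.001],[0,0,-0.001],[0,0,-0.001],[0,0,-0.001],[0,0,-0.001],[0,0,-0.001],[0,0,-0.001]],"twist":[[-0.8,0.3,4.5],[-0.8,0.3,4.5],[-0.8,0.3,4.5],[-0.8,0.3,4.5],[-0.8,0.3,4.5],[-0.8,0.3,4.5],[-0.8,0.3,4.5],[-0.8,0.3,4.5],[-0.8,0.3,4.5],[-0.8,0.3,4.5],[-0.8,0.3,4.5],[-0.8,0.3,4.5]]}'
python3 - <<'E'
from h import *
print(get_obs()["qpos"].round(2))
tip,vz,vx,rr=vee((560,-279.6),16.0,-80)
p,r=go(tip+vz*236,rr)
E
```

```text
t: 5.7
ee_pos: [476.6, -133.5, 246.2]
orientation: [1.41, 2.264, 0.627]
ft_force: [-0.7, -0.4, -1.0]
width: 87.6
grasp_force: 0.0
[-0.57  0.07  2.21  0.85  0.62 -1.68]
n 5 dpos [-0.0304253 -0.0156324 -0.0015434] twist [-0.   -0.05  0.02]
```

```bash
python3 -m creep '{"delta_pos":[[-0.0152,-0.0078,-0.0008],[-0.0152,-0.0078,-0.0008],[-0.0152,-0.0078,-0.0008],[-0.0152,-0.0078,-0.0008],[-0.0152,-0.0078,-0.0008],[-0.0152,-0.0078,-0.0008],[-0.0152,-0.0078,-0.0008],[-0.0152,-0.0078,-0.0008],[-0.0152,-0.0078,-0.0008],[-0.0152,-0.0078,-0.0008],[0,0,0],[0,0,0]],"twist":[[0,0,0],[0,0,0],[0,0,0],[0,0,0],[0,0,0],[0,0,0],[0,0,0],[0,0,0],[0,0,0],[0,0,0],[0,0,0],[0,0,0]]}'
python3 - <<'E'
from h import *
print(get_obs()["qpos"].round(2))
tip,vz,vx,rr=vee((560,-279.6),16.0,-80)
p,r=go(tip+vz*116,rr)
print("lateral err tool",r.inv().apply(tip+vz*116-p), "rot",(r.inv()*rr).as_rotvec(True))
im,d,P,E=cloud("wrist");np.savez("w3",im=im,P=P,E=E)
Q=P-tip;vy=np.cross(vz,vx)
s=Q@vz;X=Q@vx;Y=Q@vy;dark=(im.max(2)<70)
for lo in(110,125,140,155):
    m=(s>lo)&(s<lo+13)&(np.hypot(X,Y)<20)&dark
    if m.sum()>20:
        A=np.c_[2*X[m],2*Y[m],np.ones(m.sum())]
        # fit circle of known radius 12
        from scipy.optimize import least_squares
        f=least_squares(lambda c:np.hypot(X[m]-c[0],Y[m]-c[1])-12,[0,0],loss="soft_l1");print(lo,m.sum(),f.x.round(2),f.cost.round(1))
m=(np.hypot(X,Y)<9)&dark&(s>140);print("end",np.percentile(s[m],[50,90,97]) if m.any() else"")
E
```

```text
t: 6.7
ee_pos: [478.7, -304.6, 223.6]
orientation: [1.407, 2.265, 0.625]
ft_force: [-0.7, 0.3, -0.3]
width: 87.4
grasp_force: 0.0
[-0.88  0.28  2.01  0.84  0.78 -1.93]
n 4 dpos [ 3.53600e-04 -8.90000e-06  3.00206e-02] twist [-0.01 -0.05  0.06]
lateral err tool [1.24895997e+00 1.28595172e-02 1.20084017e+02] rot [-0.05937599 -0.21058581  0.23586644]
110 53 [-0.11 -0.81] 1.2
125 65 [-0.07 -0.86] 1.1
140 69 [-0.07 -0.71] 2.0
155 97 [-0.06 -0.83] 15.4
end [169.66360922 170.4200177  170.7836832 ]
```

```bash
python3 -m creep '{"delta_pos":[[0.0005,0,0.02],[0,0,0.02],[0,0,0.02],[0,0,0.02],[0,0,0.02],[0,0,0.02],[0,0,0],[0,0,0],[0,0,0]],"twist":[[0,0,0],[0,0,0],[0,0,0],[0,0,0],[0,0,0],[0,0,0],[0,0,0],[0,0,0],[0,0,0]]}'
python3 - <<'E'
from h import *
tip,vz,vx,rr=vee((560,-279.6),16.0,-80);vy=np.cross(vz,vx);p,r=pose()
print("err tool",r.inv().apply(tip+vz*116-.8*vy-.1*vx-p), "rot",(r.inv()*rr).as_rotvec(True),get_obs()["ft_force"])
E
```

```text
t: 7.5
ee_pos: [544.1, -284.2, 126.1]
orientation: [1.405, 2.266, 0.625]
ft_force: [-0.4, 0.0, 0.7]
width: 87.9
grasp_force: 0.0
err tool [-0.65342102 -0.84982425  0.85469526] rot [-0.03437509 -0.21173731  0.31382806] [-0.38329758  0.01341706  0.74613948]
```

Aligned within 1 mm. Nudge and close.

```bash
python3 -m creep '{"delta_pos":[[-0.0006,-0.0008,0.0005],[0,0,0]],"twist":[[0,0,0],[0,0,0]]}'; python3 -m creep '{"delta_pos":[[0,0,0],[0,0,0],[0,0,0],[0,0,0],[0,0,0],[0,0,0],[0,0,0],[0,0,0],[0,0,0],[0,0,0]],"twist":[[0,0,0],[0,0,0],[0,0,0],[0,0,0],[0,0,0],[0,0,0],[0,0,0],[0,0,0],[0,0,0],[0,0,0]]}' 0
python3 - <<'E'
from h import *
tip,vz,vx,rr=vee((560,-279.6),16.0,-80);vy=np.cross(vz,vx);p,r=pose();np.savez("grasp",p=p,q=r.as_rotvec());print(p,r.as_rotvec())
print("lift dir tool: vx",r.inv().apply(vx).round(3),"vz",r.inv().apply(vz).round(3), "up",r.inv().apply(up).round(3))
E
```

```text
t: 7.67
ee_pos: [544.2, -285.9, 125.7]
orientation: [1.405, 2.264, 0.624]
ft_force: [0.9, 0.5, 0.3]
width: 87.8
grasp_force: 0.0
t: 8.5
ee_pos: [544.3, -285.3, 124.6]
orientation: [1.406, 2.265, 0.625]
ft_force: [0.7, 0.7, 2.6]
width: 24.6
grasp_force: 1.6
[ 544.30309598 -285.3277422   124.61603029] [1.40606194 2.26532632 0.62477645]
lift dir tool: vx [-0.179  0.984 -0.001] vz [ 0.003 -0.001 -1.   ] up [-0.1    0.564 -0.82 ]
```

```bash
python3 -m creep '{"delta_pos":[[0,0,0],[0,0,0],[0,0,0],[0,0,0]],"twist":[[0,0,0],[0,0,0],[0,0,0],[0,0,0]]}' 0; python3 -m creep '{"delta_pos":[[0,0,-0.001],[-0.0018,0.0098,0],[-0.0018,0.0098,0],[-0.0018,0.0098,0],[-0.0036,0.0197,0],[-0.0036,0.0197,0],[0,0,-0.03],[0,0,-0.03],[0,0,-0.03],[0,0,0],[0,0,0]],"twist":[[0,0,0],[0,0,0],[0,0,0],[0,0,0],[0,0,0],[0,0,0],[0,0,0],[0,0,0],[0,0,0],[0,0,0],[0,0,0]]}'
python3 - <<'E'
from h import *
z=np.load("grasp.npz")
# stylus tip in tool frame from grasp pose & vee model; check via wrist depth
tip,vz,vx,rr=vee((560,-279.6),16.0,-80);vy=np.cross(vz,vx)
r0=R.from_rotvec(z["q"]);print("tip in tool",r0.inv().apply(tip-.8*vy-z["p"]),"axis",r0.inv().apply(vz))
p,r=pose()
im,d,P,E=cloud("wrist");np.savez("w4",im=im,P=P);save("w4.png",im)
Q=r.inv().apply((P-p).reshape(-1,3)).reshape(400,640,3)
for lo in(0,20,35,60,80,100,107,112):
    m=(Q[...,2]>lo)&(Q[...,2]<lo+12)&(np.hypot(Q[...,0],Q[...,1])<30)
    print(lo,m.sum(),np.nanmax(Q[m],0).round(1) if m.any() else"",np.nanmin(Q[m],0).round(1) if m.any() else"",np.nanmean(Q[m],0).round(1) if m.any() else"")
E
```

```text
t: 8.83
ee_pos: [544.5, -285.2, 124.8]
orientation: [1.406, 2.265, 0.625]
ft_force: [2.2, 1.0, 1.4]
width: 23.6
grasp_force: 30.0
t: 9.75
ee_pos: [549.2, -285.2, 240.3]
orientation: [1.406, 2.263, 0.622]
ft_force: [-0.6, 0.5, -1.3]
width: 23.7
grasp_force: 30.0
tip in tool [-8.15708336e-02  4.85954320e-01  1.15743962e+02] axis [ 3.40160920e-03 -7.11378415e-04 -9.99993961e-01]
0 677 [17.9 18.4 11.7] [  0.  -18.6   0. ] [11.3 -0.   8.5]
20 0   
35 100 [12.4  9.9 46.5] [  6.7 -10.1  35.1] [10.8 -0.2 41. ]
60 8 [ 6.4  2.7 71.7] [ 5.2 -3.  69.8] [ 5.7  0.2 70.8]
80 45 [ 6.1  5.7 91.8] [ 1.1 -6.  80.4] [ 4.5 -0.4 85.8]
100 7 [  5.9   3.  103. ] [  2.9  -5.3 100.1] [  5.   -0.4 101.1]
107 0   
112 0
```

View pics/w4.png

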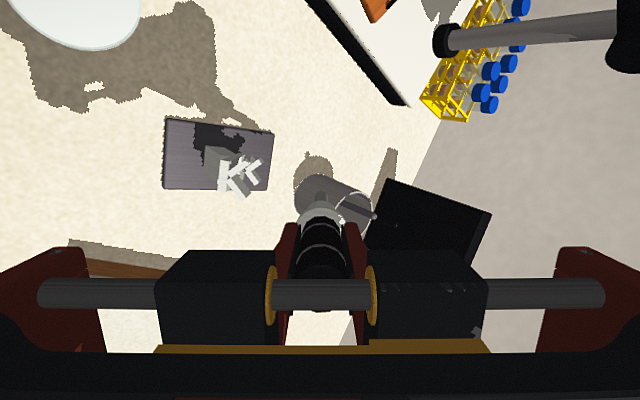

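The view shows the pen held straight along the fingers (black grip at (320,245)), and the empty white vee at (238,178).

```bash
python3 - <<'E'
from h import *
p,r=pose();z=r.apply([0,0,1]);
ax=np.cross(z,-up);ang=np.arccos(-z[2]);rd=R.from_rotvec(ax/np.linalg.norm(ax)*ang)*r
np.savez("down",q=rd.as_rotvec())
print(rd.as_matrix().round(3).tolist())
go([450,-250,320],r); t=(np.array([450,-250,320]))
go(t,rd,t,r); go([450,130,320],rd,t,rd); go([564.5,261.2,226],rd,np.array([450,130,320]),rd)
print("combo");go([450,-250,320],rd)
E
```

```text
[[-0.443, 0.896, -0.0], [0.896, 0.443, -0.0], [0.0, -0.0, -1.0]]
n 4 dpos [ 0.016013  -0.0031873 -0.0288488] twist [0. 0. 0.]
n 6 dpos [0. 0. 0.] twist [5.73 1.02 0.  ]
n 11 dpos [ 0.0309668  0.0153117 -0.       ] twist [0. 0. 0.]
n 6 dpos [0.0111431 0.0267984 0.0156667] twist [0. 0. 0.]
combo
n 6 dpos [ 0.0115221 -0.0068854 -0.0178889] twist [5.73 1.02 0.  ]
```

```bash
python3 -m creep '{"delta_pos":[[0.016,-0.0032,-0.0288],[0.016,-0.0032,-0.0288],[0.016,-0.0032,-0.0288],[0.016,-0.0032,-0.0288],[0,0,0],[0,0,0],[0,0,0],[0,0,0],[0,0,0],[0,0,0],[0,0,0],[0,0,0],[0,0,0]],"twist":[[0,0,0],[0,0,0],[0,0,0],[0,0,0],[4.3,0.77,0],[4.3,0.77,0],[4.3,0.77,0],[4.3,0.77,0],[4.3,0.77,0],[4.3,0.77,0],[4.3,0.77,0],[4.3,0.77,0],[0,0,0]]}'
python3 -m creep '{"delta_pos":[[0.0258,0.0128,0],[0.0258,0.0128,0],[0.0258,0.0128,0],[0.0258,0.0128,0],[0.0258,0.0128,0],[0.0258,0.0128,0],[0.0258,0.0128,0],[0.0258,0.0128,0],[0.0258,0.0128,0],[0.0258,0.0128,0],[0.0258,0.0128,0],[0.0258,0.0128,0],[0.0258,0.0128,0],[0,0,0],[0,0,0]],"twist":[[0,0,0],[0,0,0],[0,0,0],[0,0,0],[0,0,0],[0,0,0],[0,0,0],[0,0,0],[0,0,0],[0,0,0],[0,0,0],[0,0,0],[0,0,0],[0,0,0],[0,0,0]]}'
python3 - <<'E'
from h import *
p,r=pose();print(get_obs()["qpos"].round(2));z=r.apply([0,0,1]);print(z)
rd=R.from_rotvec(np.load("down.npz")["q"]);print((r.inv()*rd).as_rotvec(True))
go([564.5,261.2,226],rd)
E
```

```text
t: 10.88
ee_pos: [452.3, -248.9, 318.2]
orientation: [-1.649, -2.668, 0.001]
ft_force: [-0.4, -0.2, -1.9]
width: 23.6
grasp_force: 30.0
t: 12.13
ee_pos: [449.8, 125.7, 319.2]
orientation: [-1.65, -2.67, -0.001]
ft_force: [-0.6, 0.0, -0.6]
width: 23.6
grasp_force: 30.0
[ 0.25  0.07  1.86  0.    1.21 -0.22]
[-0.00225108  0.00231463 -0.99999479]
[-0.05644088 -0.17617453  0.2569681 ]
n 6 dpos [0.0116771 0.0271896 0.0155396] twist [-0.01 -0.03  0.04]
```

```bash
python3 -m creep '{"delta_pos":[[0.0117,0.0272,0.0155],[0.0117,0.0272,0.0155],[0.0117,0.0272,0.0155],[0.0117,0.0272,0.0155],[0.0117,0.0272,0.0155],[0.0117,0.0272,0.0155],[0,0,0],[0,0,0],[0,0,0]],"twist":[[0,0,0],[0,0,0],[0,0,0],[0,0,0],[0,0,0],[0,0,0],[0,0,0],[0,0,0],[0,0,0]]}'
python3 - <<'E'
from h import *
p,r=pose();print(r.apply([0,0,1]).round(4),r.apply([0,0,116])+p)
im,d,P,E=cloud("wrist");save("w5.png",im)
Q=r.inv().apply((P-p).reshape(-1,3)).reshape(400,640,3)
m=(abs(P[...,2]-70)<3)&(np.hypot(P[...,0]-565,P[...,1]-261)<20);q=P[m];print(m.sum(),np.nanmean(q,0),q.min(0),q.max(0))
m=(Q[...,2]>100)&(Q[...,2]<120)&(np.hypot(Q[...,0],Q[...,1])<12);print("tip",m.sum(),Q[m].max(0) if m.any() else "")
print("mv",r.inv().apply([564.8-p[0],261.4-p[1],0]))
E
```

```text
t: 12.88
ee_pos: [565.0, 258.5, 227.0]
orientation: [-1.656, -2.667, 0.001]
ft_force: [-0.5, -0.2, -1.2]
width: 23.7
grasp_force: 30.0
[-2.4e-03  7.0e-04 -1.0e+00] [564.68298396 258.58269911 110.9691354 ]
251 [563.86290224 262.65341554  69.92919807] [554.27037431 252.24023616  67.35748663] [573.81561384 272.06789967  71.97837473]
tip 7 [  5.97374001   5.84792252 102.48441852]
mv [2.66511749e+00 1.14399474e+00 2.33570694e-03]
```

View pics/w5.png

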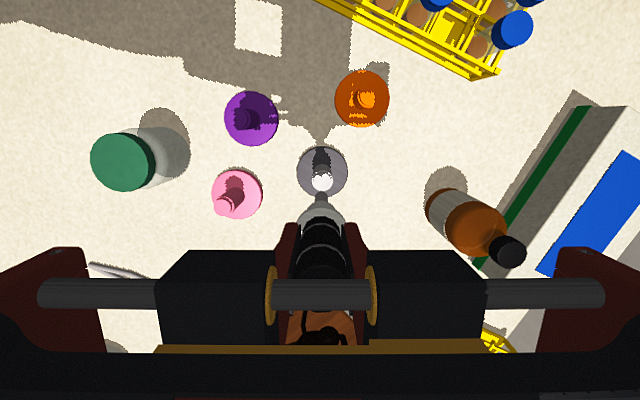

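The pad (white, at (322,182)) sits right below the pen stem at (320,210). I'll descend.

```bash
python3 -m creep '{"delta_pos":[[0.0036,0.0013,0.015],[0,0,0.012],[0,0,0.006],[0,0,0.004],[0,0,0],[0,0,0]],"twist":[[0,0,0],[0,0,0],[0,0,0],[0,0,0],[0,0,0],[0,0,0]]}'
python3 -m creep '{"delta_pos":[[0,0,0.002],[0,0,0.002],[0,0,0.002],[0,0,0.002],[0,0,0]],"twist":[[0,0,0],[0,0,0],[0,0,0],[0,0,0],[0,0,0]]}'
```

```text
t: 13.43
ee_pos: [565.0, 263.6, 190.8]
orientation: [-1.656, -2.668, -0.001]
ft_force: [0.2, 0.2, -1.0]
width: 23.9
grasp_force: 30.0
t: 13.85
ee_pos: [565.2, 263.9, 182.6]
orientation: [-1.656, -2.669, -0.002]
ft_force: [0.3, 0.6, 2.1]
width: 23.9
grasp_force: 30.0
```

```bash
for i in 1 2 3; do python3 -m creep '{"delta_pos":[[0,0,0],[0,0,0]],"twist":[[0,0,0],[0,0,0]]}' | grep -E "pos|ft"; done
```

```text
ee_pos: [565.3, 263.9, 182.9]
ft_force: [0.3, 0.9, 1.1]
ee_pos: [565.2, 263.9, 182.8]
ft_force: [1.1, -0.4, 0.4]
ee_pos: [565.2, 263.9, 182.8]
ft_force: [2.1, 0.1, 1.1]
```

```bash
python3 -m creep '{"delta_pos":[[0,0,-0.005],[0,0,-0.015],[0,0,-0.03],[0,0,-0.035],[0,0,0]],"twist":[[0,0,0],[0,0,0],[0,0,0],[0,0,0],[0,0,0]]}'
cat >> h.py <<'E'
neck=(np.array([634.9,81.1,113.8]),np.array([-.404,.394,.826]));wing=(np.array([607.8,19.4,117.3]),np.array([-.549,.01,.836]))
def stud(k,s):
    c,n=k;n=n/np.linalg.norm(n);return c+n*(116+s),frame(-n,np.cross(-n,up)*np.sign(np.cross(-n,up)[1]))
E
python3 - <<'E'
from h import *
print(get_obs()["qpos"].round(2))
t,rr=stud(neck,100);print(t,rr.as_matrix().round(2).tolist());p,r=go(t,rr)
E
```

```text
t: 14.77
ee_pos: [567.8, 265.0, 274.4]
orientation: [1.654, 2.666, 0.013]
ft_force: [1.6, 0.5, 0.2]
width: 23.7
grasp_force: 30.0
[ 0.42  0.37  1.59  0.    1.18 -0.04]
[547.66774676 166.17303905 292.15109201] [[-0.59, 0.7, 0.4], [0.58, 0.72, -0.39], [-0.56, 0.0, -0.83]]
n 6 dpos [-0.0123426 -0.0120078 -0.0002249] twist [-0.88 -5.66 -3.15]
```

```bash
python3 -m creep '{"delta_pos":[[-0.0082,-0.008,0],[-0.0082,-0.008,0],[-0.0082,-0.008,0],[-0.0082,-0.008,0],[-0.0082,-0.008,0],[-0.0082,-0.008,0],[-0.0082,-0.008,0],[-0.0082,-0.008,0],[-0.0082,-0.008,0],[0,0,0],[0,0,0]],"twist":[[-0.59,-3.78,-2.1],[-0.59,-3.78,-2.1],[-0.59,-3.78,-2.1],[-0.59,-3.78,-2.1],[-0.59,-3.78,-2.1],[-0.59,-3.78,-2.1],[-0.59,-3.78,-2.1],[-0.59,-3.78,-2.1],[-0.59,-3.78,-2.1],[0,0,0],[0,0,0]]}'
python3 - <<'E'
from h import *
print(get_obs()["qpos"].round(2))
t,rr=stud(neck,40);p,r=go(t,rr)
print("at s40: local",rr.inv().apply(t-p))
im,d,P,E=cloud("wrist");save("w6.png",im)
K=camera_params("wrist")["camera_matrix"]
for c,n in(neck,wing):
    m=(np.linalg.norm(P-c,axis=-1)<12)&(im.min(2)>80)&(np.ptp(im.astype(int),axis=2)<25);q=P[m]
    if m.sum()>5:print(m.sum(),q.mean(0).round(1),(q.min(0)+q.max(0))/2,np.argwhere(m).mean(0))
E
```

```text
t: 15.68
ee_pos: [545.1, 165.3, 285.2]
orientation: [0.969, 2.388, -0.309]
ft_force: [0.3, 0.2, -0.9]
width: 23.5
grasp_force: 30.0
[ 0.58  0.24  1.87 -0.7   1.01  0.15]
n 2 dpos [-0.0025584  0.0013699  0.0274626] twist [-0.22 -0.13  0.13]
at s40: local [-4.91473869  2.4352748  54.95791444]
143 [634.9  81.5 113.8] [634.99474661  81.53885651 113.60624952] [179.76223776 324.04895105]
130 [608.2  20.6 117. ] [608.56598647  19.77013953 116.15024649] [193.34615385 277.93076923]
```

View pics/w6.png

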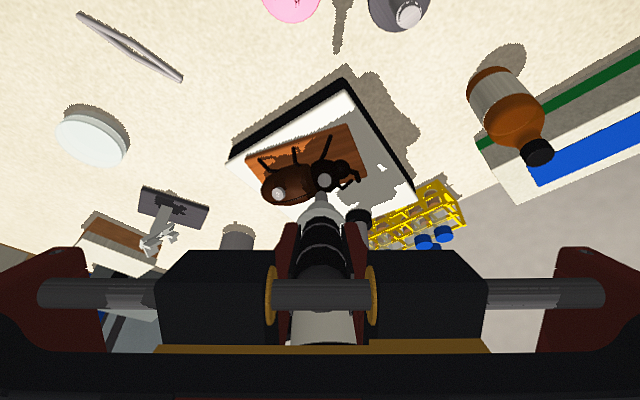

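Neck stud at (324,180), with the pen aimed straight at it; wing stud at (278,193). The beetle hasn't moved. I'll go in.

```bash
python3 -m creep '{"delta_pos":[[-0.0013,0.0007,0.014],[-0.0013,0.0007,0.014],[-0.0013,0.0007,0.014],[-0.0013,0.0007,0.014],[0,0,0.012],[0,0,0.012],[0,0,0],[0,0,0]],"twist":[[-0.11,-0.07,0.06],[-0.11,-0.07,0.06],[-0.11,-0.07,0.06],[-0.11,-0.07,0.06],[0,0,0],[0,0,0],[0,0,0],[0,0,0]]}'
python3 - <<'E'
from h import *
t,rr=stud(neck,0);p,r=pose();print("to contact, local",r.inv().apply(t-p),"rot",(r.inv()*rr).as_rotvec(True))
E
```

```text
t: 16.4
ee_pos: [583.2, 132.0, 222.0]
orientation: [0.969, 2.379, -0.301]
ft_force: [-0.2, -0.1, -1.2]
width: 23.3
grasp_force: 30.0
to contact, local [ 1.11828592 -0.33106907 14.24826113] rot [-0.04794705  0.09243347 -0.00362346]
```

```bash
python3 -m creep '{"delta_pos":[[0.001,-0.0003,0.004],[0,0,0.004],[0,0,0.004],[0,0,0.002],[0,0,0.002],[0,0,0.002],[0,0,0]],"twist":[[0,0,0],[0,0,0],[0,0,0],[0,0,0],[0,0,0],[0,0,0],[0,0,0]]}'
for i in 1 2 3; do python3 -m creep '{"delta_pos":[[0,0,0],[0,0,0]],"twist":[[0,0,0],[0,0,0]]}' | grep -E "pos|ft"; done
python3 - <<'E'
from h import *
t,rr=stud(neck,0);p,r=pose();print("to contact, local",r.inv().apply(t-p),r.inv().apply([0,0,-1.1]))
E
```

```text
t: 16.98
ee_pos: [589.7, 125.6, 207.0]
orientation: [0.967, 2.379, -0.299]
ft_force: [-1.2, 1.6, 0.0]
width: 23.5
grasp_force: 30.0
ee_pos: [589.6, 125.8, 207.3]
ft_force: [-0.9, 1.0, 0.9]
ee_pos: [589.6, 125.7, 207.3]
ft_force: [-1.0, 0.7, 0.7]
ee_pos: [589.7, 125.7, 207.2]
ft_force: [-1.2, 1.3, 0.6]
to contact, local [ 0.24471087 -0.35419422 -3.01352785] [ 6.22664203e-01 -6.02110326e-04  9.06801482e-01]
```

```bash
python3 -m creep '{"delta_pos":[[0,0,-0.006],[0,0,-0.015],[0,0,-0.02],[0,0,-0.025],[0,0,0]],"twist":[[0,0,0],[0,0,0],[0,0,0],[0,0,0],[0,0,0]]}'
python3 - <<'E'
from h import *
print(get_obs()["qpos"].round(2))
t,rr=stud(wing,60);p,r=go(t,rr);print(p,t)
E
```

```text
t: 17.9
ee_pos: [563.4, 153.7, 265.3]
orientation: [0.966, 2.376, -0.293]
ft_force: [0.9, 0.3, -0.4]
width: 23.5
grasp_force: 30.0
[ 0.54  0.28  1.88 -0.74  0.95  0.17]
n 7 dpos [-0.0012075 -0.0207727  0.0009182] twist [-3.4   0.19 -5.14]
[563.43844407 153.67954731 265.26062952] [511.19517416  21.15965074 264.4068022 ]
```

```bash
python3 -m creep '{"delta_pos":[[-0.0009,-0.0146,0.0006],[-0.0009,-0.0146,0.0006],[-0.0009,-0.0146,0.0006],[-0.0009,-0.0146,0.0006],[-0.0009,-0.0146,0.0006],[-0.0009,-0.0146,0.0006],[-0.0009,-0.0146,0.0006],[-0.0009,-0.0146,0.0006],[-0.0009,-0.0146,0.0006],[-0.0009,-0.0146,0.0006],[0,0,0],[0,0,0]],"twist":[[-2.38,0.13,-3.6],[-2.38,0.13,-3.6],[-2.38,0.13,-3.6],[-2.38,0.13,-3.6],[-2.38,0.13,-3.6],[-2.38,0.13,-3.6],[-2.38,0.13,-3.6],[-2.38,0.13,-3.6],[-2.38,0.13,-3.6],[-2.38,0.13,-3.6],[0,0,0],[0,0,0]]}'
python3 - <<'E'
from h import *
print(get_obs()["qpos"].round(2))
t,rr=stud(wing,14);p,r=go(t,rr);print(rr.inv().apply(t-p))
E
```

```text
t: 18.9
ee_pos: [511.8, 31.6, 260.2]
orientation: [0.122, 2.569, -0.039]
ft_force: [-0.1, 0.2, -0.5]
width: 23.5
grasp_force: 30.0
[ 0.1   0.02  2.2  -0.3   0.38 -1.12]
n 2 dpos [-0.0013871 -0.0044829  0.0212889] twist [-1.27 -0.32 -1.83]
[ -1.94460615 -10.48594773  42.27138311]
```

```bash
python3 -m creep '{"delta_pos":[[-0.0005,-0.0022,0],[-0.0005,-0.0022,0],[-0.0005,-0.0022,0],[-0.0005,-0.0022,0],[0,0,0.014],[0,0,0.014],[0,0,0.014],[0,0,0],[0,0,0]],"twist":[[-0.64,-0.16,-0.9],[-0.64,-0.16,-0.9],[-0.64,-0.16,-0.9],[-0.64,-0.16,-0.9],[0,0,0],[0,0,0],[0,0,0],[0,0,0],[0,0,0]]}'
python3 - <<'E'
from h import *
print(get_obs()["qpos"].round(2))
t,rr=stud(wing,0);p,r=pose();print("to contact, local",r.inv().apply(t-p),"rot",(r.inv()*rr).as_rotvec(True))
E
```

```text
t: 19.65
ee_pos: [535.9, 24.2, 225.6]
orientation: [0.019, 2.563, -0.005]
ft_force: [-0.7, 1.1, 0.0]
width: 24.0
grasp_force: 30.0
[ 0.04  0.12  2.2  -0.12  0.25 -1.41]
to contact, local [-0.76979208 -3.52487899 14.03632033] rot [ 0.14659208 -0.12494737  0.15371127]
```

```bash
python3 -m creep '{"delta_pos":[[-0.0006,-0.0015,0.004],[0,-0.0015,0.004],[0,0,0.004],[0,0,0.002],[0,0,0.002],[0,0,0.002],[0,0,0]],"twist":[[0,0,0],[0,0,0],[0,0,0],[0,0,0],[0,0,0],[0,0,0],[0,0,0]]}'
for i in 1 2 3; do python3 -m creep '{"delta_pos":[[0,0,0],[0,0,0]],"twist":[[0,0,0],[0,0,0]]}' | grep -E "pos|ft"; done
python3 - <<'E'
from h import *
t,rr=stud(wing,0);p,r=pose();print("to contact, local",r.inv().apply(t-p),"rot",(r.inv()*rr).as_rotvec(True))
E
```

```text
t: 20.23
ee_pos: [546.7, 20.3, 211.7]
orientation: [0.019, 2.56, -0.005]
ft_force: [-0.3, -0.4, 0.4]
width: 23.9
grasp_force: 30.0
ee_pos: [546.6, 20.4, 211.9]
ft_force: [-1.0, -0.6, 0.7]
ee_pos: [546.6, 20.4, 212.0]
ft_force: [-0.5, 0.1, 1.4]
ee_pos: [546.6, 20.4, 211.9]
ft_force: [-1.9, 0.1, 1.1]
to contact, local [ 0.79148327  0.16231686 -3.29657615] rot [0.13761842 0.03169719 0.16559818]
```

```bash
python3 -m creep '{"delta_pos":[[0,0,-0.006],[0,0,-0.015],[0,0,-0.025],[0,0,-0.03],[0,0,-0.03],[0,0,0]],"twist":[[0,0,0],[0,0,0],[0,0,0],[0,0,0],[0,0,0],[0,0,0]]}'
python3 - <<'E'
from h import *
p,r=pose();print(p,get_obs()["qpos"].round(2))
rd=R.from_rotvec(np.load("down.npz")["q"])
go([450,0,330],rd)
# y-horizontal down first
go([450,0,330],frame(-up,[0,1,0]))
E
```

```text
t: 21.23
ee_pos: [488.0, 21.4, 305.1]
orientation: [0.018, 2.553, -0.004]
ft_force: [0.0, 0.5, -0.5]
width: 23.9
grasp_force: 30.0
[488.01053224  21.38568569 305.05700982] [ 0.04 -0.12  2.21 -0.06  0.46 -1.47]
n 11 dpos [ 0.0012877 -0.0032929 -0.0030526] twist [1.68 2.74 5.54]
n 5 dpos [ 0.0054501 -0.0043465 -0.0073975] twist [-0.04  6.74 -0.16]
```

```bash
python3 -m creep '{"delta_pos":[[0.001,-0.0026,-0.0024],[0.001,-0.0026,-0.0024],[0.001,-0.0026,-0.0024],[0.001,-0.0026,-0.0024],[0.001,-0.0026,-0.0024],[0.001,-0.0026,-0.0024],[0.001,-0.0026,-0.0024],[0.001,-0.0026,-0.0024],[0.001,-0.0026,-0.0024],[0.001,-0.0026,-0.0024],[0.001,-0.0026,-0.0024],[0.001,-0.0026,-0.0024],[0.001,-0.0026,-0.0024],[0.001,-0.0026,-0.0024],[0,0,0]],"twist":[[1.32,2.15,4.35],[1.32,2.15,4.35],[1.32,2.15,4.35],[1.32,2.15,4.35],[1.32,2.15,4.35],[1.32,2.15,4.35],[1.32,2.15,4.35],[1.32,2.15,4.35],[1.32,2.15,4.35],[1.32,2.15,4.35],[1.32,2.15,4.35],[1.32,2.15,4.35],[1.32,2.15,4.35],[1.32,2.15,4.35],[0,0,0]]}'
python3 - <<'E'
from h import *
p,r=pose();print(p,get_obs()["qpos"].round(2))
rd=R.from_rotvec(np.load("down.npz")["q"])
go([450,-250,330],rd); G=R.from_rotvec([1.406,2.265,.625]);t=np.array([450,-250,330.])
go(t,G,t,rd)
E
```

```text
t: 22.48
ee_pos: [451.4, -0.5, 325.3]
orientation: [-1.658, -2.662, 0.006]
ft_force: [-0.8, -0.6, 0.0]
width: 23.6
grasp_force: 30.0
[451.41809598  -0.48202337 325.25046116] [-0.03  0.04  1.88 -0.    1.23 -0.48]
n 7 dpos [-0.0318846 -0.0159379 -0.0006733] twist [-0.05 -0.02 -0.02]
n 6 dpos [0. 0. 0.] twist [-5.74 -1.01 -0.  ]
```

```bash
python3 -m creep '{"delta_pos":[[-0.028,-0.014,0],[-0.028,-0.014,0],[-0.028,-0.014,0],[-0.028,-0.014,0],[-0.028,-0.014,0],[-0.028,-0.014,0],[-0.028,-0.014,0],[-0.028,-0.014,0],[0,0,0],[0,0,0],[0,0,0],[0,0,0],[0,0,0],[0,0,0],[0,0,0],[0,0,0],[0,0,0],[0,0,0]],"twist":[[0,0,0],[0,0,0],[0,0,0],[0,0,0],[0,0,0],[0,0,0],[0,0,0],[0,0,0],[-4.3,-0.77,0],[-4.3,-0.77,0],[-4.3,-0.77,0],[-4.3,-0.77,0],[-4.3,-0.77,0],[-4.3,-0.77,0],[-4.3,-0.77,0],[-4.3,-0.77,0],[0,0,0],[0,0,0]]}'
python3 - <<'E'
from h import *
p,r=pose();print(p,get_obs()["qpos"].round(2))
tip,vz,vx,_=vee((560,-279.6),16.0,-80)
rr=R.from_rotvec([1.406,2.265,.625]);G=np.array([544.5,-285.2,124.8])
t=G+60*vx+60*vz;go(t,rr)
E
```

```text
t: 23.98
ee_pos: [448.5, -250.8, 324.8]
orientation: [1.411, 2.27, 0.617]
ft_force: [0.7, 0.0, -1.1]
width: 23.4
grasp_force: 30.0
[ 448.50112974 -250.81224718  324.84238715] [-0.85  0.03  2.03  0.69  0.93 -1.69]
n 5 dpos [-0.0122883  0.0006281  0.0302245] twist [-0.1  -0.01 -0.01]
```

```bash
python3 -m creep '{"delta_pos":[[-0.0123,0.0006,0.03],[-0.0123,0.0006,0.03],[-0.0123,0.0006,0.03],[-0.0123,0.0006,0.03],[-0.0123,0.0006,0.03],[0,0,0],[0,0,0],[0,0,0]],"twist":[[-0.1,0,0],[-0.1,0,0],[-0.1,0,0],[-0.1,0,0],[-0.1,0,0],[0,0,0],[0,0,0],[0,0,0]]}'
python3 - <<'E'
from h import *
p,r=pose();print(p)
tip,vz,vx,_=vee((560,-279.6),16.0,-80)
rr=R.from_rotvec([1.406,2.265,.625]);G=np.array([544.5,-285.2,124.8])
print("rot",(r.inv()*rr).as_rotvec(True),"to G+30vx+1.5vz",r.inv().apply(G+30*vx+1.5*vz-p),"vx",r.inv().apply(vx))
# check pen still straight in hand
im,d,P,E=cloud("wrist");Q=r.inv().apply((P-p).reshape(-1,3)).reshape(400,640,3)
for lo in(35,80):
    m=(Q[...,2]>lo)&(Q[...,2]<lo+12)&(np.hypot(Q[...,0],Q[...,1])<25)
    if m.any():print(lo,m.sum(),Q[m].max(0),Q[m].min(0),Q[m].mean(0))
m=(np.hypot(Q[...,0],Q[...,1])<20)&(Q[...,2]>2)&(Q[...,2]<20)&(im.min(2)>90);print("collar z",np.percentile(Q[m][:,2],[3,50]) if m.any() else "")
E
```

```text
t: 24.65
ee_pos: [559.8, -280.4, 210.9]
orientation: [1.402, 2.266, 0.628]
ft_force: [-0.4, 0.3, -0.7]
width: 23.8
grasp_force: 30.0
[ 559.83834762 -280.36086073  210.85012845]
rot [ 0.14370077 -0.07382351  0.11938357] to G+30vx+1.5vz [  5.18407574 -32.19437811  59.72274131] vx [-0.18056414  0.98356242  0.00124868]
35 101 [12.41448034  9.8966155  46.35432611] [  6.67853745 -10.0766502   35.32148445] [10.82329695 -0.09057229 41.02264273]
80 43 [ 6.23270884  5.66041814 91.79309604] [ 1.34653887 -5.93032579 80.28734326] [ 4.65489949 -0.23113408 85.99237178]
collar z [ 8.84636308 10.01681865]
```

```bash
python3 -m creep '{"delta_pos":[[0.0013,-0.008,0.015],[0.0013,-0.008,0.015],[0.0013,-0.008,0.015],[0.0013,-0.008,0.015],[0,0,0],[0,0,0],[0,0,0]],"twist":[[0,0,0],[0,0,0],[0,0,0],[0,0,0],[0,0,0],[0,0,0],[0,0,0]]}'
python3 - <<'E'
from h import *
p,r=pose()
tip,vz,vx,_=vee((560,-279.6),16.0,-80)
rr=R.from_rotvec([1.406,2.265,.625]);G=np.array([544.5,-285.2,124.8])
print("rot",(r.inv()*rr).as_rotvec(True),"to G+1vz",r.inv().apply(G+1*vz-p))
E
```

```text
t: 25.28
ee_pos: [567.6, -279.6, 144.8]
orientation: [1.402, 2.262, 0.628]
ft_force: [0.6, 0.7, -0.7]
width: 23.6
grasp_force: 30.0
rot [0.24517689 0.08691813 0.07222652] to G+1vz [  6.54524588 -30.26024392   1.6844373 ]
```

```bash
python3 -m creep '{"delta_pos":[[0.0012,-0.0055,0.0002],[0.0012,-0.0055,0.0002],[0.0012,-0.0055,0.0002],[0.0012,-0.0055,0.0002],[0.0005,-0.002,0],[0.0005,-0.002,0],[0,0,0],[0,0,0]],"twist":[[0.04,0,0],[0.04,0,0],[0.04,0,0],[0.04,0,0],[0.04,0,0],[0.04,0,0],[0,0,0],[0,0,0]]}'
python3 - <<'E'
from h import *
p,r=pose()
tip,vz,vx,_=vee((560,-279.6),16.0,-80)
G=np.array([544.5,-285.2,124.8])
print("to G",r.inv().apply(G-p))
E
```

```text
t: 25.95
ee_pos: [546.4, -284.0, 127.0]
orientation: [1.406, 2.266, 0.624]
ft_force: [-0.5, 0.7, -1.5]
width: 24.0
grasp_force: 30.0
to G [-0.04852896 -3.11340451  0.55548506]
```

```bash
python3 -m creep '{"delta_pos":[[0,-0.001,0],[0,-0.001,0],[0,-0.001,0],[0,0,0.0005],[0,0,0],[0,0,0]],"twist":[[0,0,0],[0,0,0],[0,0,0],[0,0,0],[0,0,0],[0,0,0]]}'
python3 - <<'E'
from h import *
p,r=pose()
G=np.array([544.5,-285.2,124.8])
print("to G",r.inv().apply(G-p))
E
```

```text
t: 26.45
ee_pos: [544.6, -285.1, 124.9]
orientation: [1.406, 2.266, 0.624]
ft_force: [0.4, 0.8, -1.0]
width: 23.3
grasp_force: 30.0
to G [-0.06225696 -0.20785395  0.03957166]
```

Back at the grasp pose to 0.2 mm. Opening, then withdrawing along the pen.

```bash
python3 -m creep '{"delta_pos":[[0,0,0],[0,0,0],[0,0,0],[0,0,0],[0,0,0],[0,0,0],[0,0,0],[0,0,0],[0,0,0],[0,0,0]],"twist":[[0,0,0],[0,0,0],[0,0,0],[0,0,0],[0,0,0],[0,0,0],[0,0,0],[0,0,0],[0,0,0],[0,0,0]]}' 1
python3 -m creep '{"delta_pos":[[0,0,-0.01],[0,0,-0.02],[0,0,-0.03],[0,0,-0.03],[0,0,-0.03],[0,0,0],[0,0,0]],"twist":[[0,0,0],[0,0,0],[0,0,0],[0,0,0],[0,0,0],[0,0,0],[0,0,0]]}'
python3 - <<'E'
from h import *
from scipy.optimize import least_squares
tip,vz,vx,rr=vee((560,-279.6),16.0,-80);vy=np.cross(vz,vx)
im,d,P,E=cloud("wrist");save("w7.png",im)
Q=P-tip;s=Q@vz;X=Q@vx;Y=Q@vy;dark=(im.max(2)<70)
for lo in(110,125,140,155):
    m=(s>lo)&(s<lo+13)&(np.hypot(X,Y)<20)&dark
    if m.sum()>20:
        f=least_squares(lambda c:np.hypot(X[m]-c[0],Y[m]-c[1])-12,[0,0],loss="soft_l1");print(lo,m.sum(),f.x.round(2))
m=(np.hypot(X,Y)<9)&dark&(s>140);print("end",np.percentile(s[m],[50,90,97]))
im,d,P,E=cloud("top")
q=P[190:218,224:252].reshape(-1,3);m=(q[:,2]>60)&(q[:,2]<80);print("pad",q[m].mean(0))
c=im.astype(int);m=(abs(P[...,2]-62)<5)&(c[...,0]-c[...,2]>30);m[:140]=0;m[215:]=0;m[:,:265]=0;m[:,360:]=0
print("plinth",cv2.minAreaRect(P[m][:,:2].astype(np.float32)))
E
```

```text
t: 27.28
ee_pos: [544.5, -285.0, 125.0]
orientation: [1.406, 2.266, 0.624]
ft_force: [0.2, -0.3, 0.2]
width: 85.8
grasp_force: 0.0
t: 27.87
ee_pos: [478.4, -305.5, 225.2]
orientation: [1.405, 2.263, 0.621]
ft_force: [0.2, 0.2, -0.8]
width: 87.9
grasp_force: 0.0
110 49 [-0.15 -0.71]
125 62 [-0.06 -0.81]
140 66 [-0.16 -0.7 ]
155 96 [-0.02 -0.73]
end [169.63738168 170.52416893 170.8259217 ]
pad [566.11499869 260.18272539  68.70385594]
plinth ((639.8372802734375, 40.24987030029297), (157.39755249023438, 99.03742980957031), 68.77742004394531)
```

View pics/w7.png

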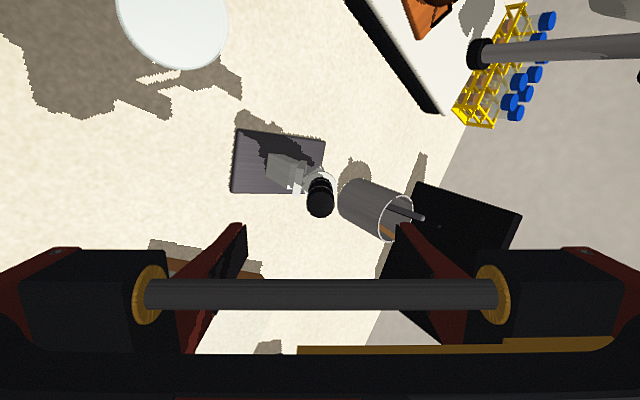

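The pen is back in the vee (grip end at (320,197)), within 0.2 mm of its original position. The pillar and beetle haven't moved, and the gripper is open and clear.

```bash
python3 -c "
from workcell import close_job
print(close_job())"
```

```text
the job is handed in; nothing more can be done
None
```

The job is handed in at about 28 s of the 72 s: the stylus was pressed about 4 mm in and held on the zero pillar, the neck stud and the wing-case stud in that order, then laid back in its cradle within about 0.2 mm of where it was; camera checks show the beetle and pillar unmoved, but the judge returned no verdict.

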